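Change the balcony over from mains to solar in the meter cupboard

ROBOT

A 6-joint arm with a two-finger parallel gripper is mounted at the origin on the work surface. World frame = base frame: x ahead of the robot, y to its left, z up, the work surface at z = 0. Lengths are in m, angles in rad, forces in N, time in s.
With the tool pointing down it reaches from about 0.35 to 1 m from the base axis. Payload 7.1 kg.
Tool frame: the origin (TCP) lies at the very end of the fingers, on their centre line; the grasp point (between the pads) lies 19 mm behind it; y points along the fingers, x is the direction in which the jaws open and shut, and the axes are right-handed (so a half turn about y gives the same grasp; the last joint's range is limited). The gripper opens to 85 mm and grips with 20 to 120 N. Pads are 22 mm wide; open, the fingers measure 114 mm over their backs; the gripper's body (76 mm by 85 mm) begins 54 mm behind the grasp point. The pads swing forward as they close: fully open they stand 13 mm farther back than shut.
Start: joints at [1.118, 0.423, 1.63, -0, 1.089, -0.019], TCP at [0.263, 0.567, 0.231] pointing down, gripper open.
Joint ranges: [-3, 3], [-0.9, 2.11], [0.09, 2.58], [-1.31, 4.45], [0.11, 2.69], [-2.54, 2.54]. Speed limits (rad/s): [2.39, 2.39, 3.01, 3.14, 3.14, 3.14].

INTERFACE

Orientations are given as [roll, pitch, yaw] about the fixed x, y, z axes, in that order (R = Rz(yaw) Ry(pitch) Rx(roll)).
In Python, from plant import robot gives the robot as it stands. The module is installed in compiled form; this text tells all that it offers.
- The arm moves only by the tool jog_arm, never from a script. Its argument "moves" is one flat list of numbers, 6 for each row, row after row: the shift along the tool's x, y, z in units of 40 mm (1.0 is 40 mm), then the turn, a rotation vector about the tool's x, y, z in units of 6 degrees (1.0 is 6 degrees). In form: [x, y, z, wx, wy, wz, x, y, z, wx, wy, wz, ...]. A call has 1 to 20 rows; each row shifts and turns the commanded pose from where the row before left it, along the tool's axes as they then stand; what a row does not reach is not made up. A row lasts 1/12 s, in which the tool goes at most 41.7 mm and 7.16 degrees, less where a joint would pass 70% of its speed; a pose out of reach is approached as far as the arm can. A call is refused whole if a number of a shift passes 1 or a number of a turn 1, either way. A call with a gripper value outside its range is refused whole. "gripper" is the closure, from -1 (fully open) to 1 (shut), set as the call begins (left out, the last holds). The fingers move at their own pace and stop on an object; "newtons" is the grip in N (left out, the last holds). Time passes only in rows, so rows that do not move let the fingers close. It gives the time, the measured TCP pose, the force and the opening at its end, in the units of the state.
- robot.sense(): the state, without advancing time (a new reading comes with each control period).
- robot.snapshot(name): name is "scene" or "top"; returns a dict with "image" (384x512x3 uint8, red, green, blue), "range_z" (384x512 float32, m along the optical axis (not along the pixel's ray), 0 where there is no reading), "camera_matrix" (3x3 intrinsics, pixels), "rvec" (rotation vector, rad) and "tvec" (3), from world to camera coordinates, as OpenCV has them. Camera axes: x right, y down, z forward; pixel columns grow to the right and rows downward; lengths in m; the calibration is good to about 2 mm. A picture is of the moment at which its call begins.
- robot.hand_in(): hands the job in, once; it reports no verdict.
The state is a dict: "clock": time; "qpos": joint angles; "joint_velocities": joint speeds; "joint_efforts": joint torques, N m; "position": TCP position; "orientation": TCP orientation; "force": force on the tool from outside, world axes, zero at the start; "wrist_torque": the same for the moment, N m; "width": finger opening in m.
Only numpy, scipy, OpenCV 4.12 (cv2) and the standard library are available. Lean on these libraries where they do the work, as an engineer would, in place of code of your own. Each camera call takes 0.05 s, during which the arm holds its last target. There are 200 camera calls.

TASK

Lift the glass jar out of the way of the meter cupboard's door and set it down gently, upright, in the middle of the cork mat, then swing the door wide open to about a right angle and leave it so. Inside, change the balcony over from mains to solar: flip the red switch from up to down first and only then the green switch from down to up, so that the two are never up together. Leave the white switch up, keep the jar upright and clear of the door, and leave everything else on the ledge where it stands.

Things in the scene. Friction and masses are not known exactly. Their poses are not given: they have to be found in the camera images.
- cupboard: Grey meter cupboard fixed to the ledge, 165 deep x 286 wide x 216 high; its yaw varies. Origin on the ledge under the middle of the row of switches; x points into the cupboard (away from its doorway), y to the left as one looks in, z up. Side walls at y = +-139 (8 thick, 200 high, x = -75 to 90), back wall at x = 94. No floor, sill or top, but a rain hood.
- board_mid (a point): Middle of the row of switches, 70 mm above the ledge. A white board across the inside slopes up into the cupboard at 40 degrees (0.70 rad) to the horizontal, reaching 57 mm up and down the slope from here; on it sit three switches side by side at y = -55, 0 and 55 in the cupboard's frame, in an order that varies.
- hood_edge (a point): Middle of the front lower edge of the rain hood: x = 22, height 206 in the cupboard's frame; the hood is 10 thick and runs from here to the back. Under it an electricity meter reaches forward to x = 56 (heights 129 to 195, y = -45 to 105). The hood hangs over the switches: come in from the doorway with the tool leaning 20 to 50 degrees, about square to the sloping board.
- door (a joint): Opening angle (rad) of the blue door over the doorway: 0 shut, 1.57 at right angles, 1.8 its stop. It stands ajar at the start by 0.25 to 0.6. It swings about an upright hinge at the left (+y) side of the doorway, its free edge coming out towards the robot. It stays where it is left (0.06 N m of friction).
- door_hinge (a point): Point on the door's hinge line, 100 mm above the ledge; in the cupboard's frame at x = -82, y = 139. The door is a panel 12 mm thick centred on the hinge line, from 4 to 244 mm from it and from 10 to 200 mm above the ledge; at angle q it points from the hinge along (-sin q, -cos q) in the cupboard's x, y. A steel knob of 18 mm sticks 22 mm out of its outer face.
- door_edge (a point): Top corner of the door's free edge, 244 mm from the hinge line, 200 mm above the ledge.
- jar_center (a point): Centre of the glass jar with steel lid, 60 mm in diameter, 110 mm high (centre 55 above its base), about 0.28 kg. It stands in the path of the door at the start, 140 to 180 mm from the hinge line.
- mat: Square cork mat, 120 x 120 x 4 mm thick, fixed flat on the ledge, to the left or the right. Origin at the centre of its underside.
- red_switch: Base of the red toggle switch, 60 (up the slope) x 40 x 10 mm, fixed on the sloping board. Origin at the bat's pivot, in the middle of the base's upper face, 70 mm above the ledge; axes parallel to the cupboard's (x inward, z up). The upper face is square to the direction leaning 0.70 rad from vertical towards the doorway.
- green_switch: Base of the green toggle switch, 60 (up the slope) x 40 x 10 mm, fixed on the sloping board. Origin at the bat's pivot, in the middle of the base's upper face, 70 mm above the ledge; axes parallel to the cupboard's (x inward, z up). The upper face is square to the direction leaning 0.70 rad from vertical towards the doorway.
- white_switch: Base of the white toggle switch, 60 (up the slope) x 40 x 10 mm, fixed on the sloping board. Origin at the bat's pivot, in the middle of the base's upper face, 70 mm above the ledge; axes parallel to the cupboard's (x inward, z up). The upper face is square to the direction leaning 0.70 rad from vertical towards the doorway.
- red_bat (a joint): Angle (rad) of the red bat of the red switch: 0 square to the board, +0.45 up the slope (deeper into the cupboard) = up = on, -0.45 down the slope = down = off; it swings in the cupboard's x-z plane. Starts up. The bat is a round stick 12 mm thick, its tip 42 mm from the pivot. A spring drives it away from centre to whichever side it is on; 2 to 3 N near the tip carries it past centre and it snaps over.
- green_bat (a joint): Angle (rad) of the green bat of the green switch: 0 square to the board, +0.45 up the slope (deeper into the cupboard) = up = on, -0.45 down the slope = down = off; it swings in the cupboard's x-z plane. Starts down. The bat is a round stick 12 mm thick, its tip 42 mm from the pivot. A spring drives it away from centre to whichever side it is on; 2 to 3 N near the tip carries it past centre and it snaps over.
- white_bat (a joint): Angle (rad) of the white bat of the white switch: 0 square to the board, +0.45 up the slope (deeper into the cupboard) = up = on, -0.45 down the slope = down = off; it swings in the cupboard's x-z plane. Starts up. The bat is a round stick 12 mm thick, its tip 42 mm from the pivot. A spring drives it away from centre to whichever side it is on; 2 to 3 N near the tip carries it past centre and it snaps over.
- pot_a: Grey plastic flowerpot with a plant, 98 mm wide at the rim, 90 high (130 with plant), loose, not to be moved. It stands at the side where the mat is not. Origin: centre of its underside.
- pot_b: Second grey flowerpot, same size, right of the cupboard. Not to be moved.
- dustpan: Orange plastic dustpan lying on the ledge, 200 x 220 mm, 50 high, with a 130 mm handle along its -x. Origin under the middle of the pan. Not to be moved.
- brush: Steel bottle brush standing bristles up in a steel cup (one piece), cup 60 mm in diameter, 200 high in all, close to the right of the cupboard. Origin: centre of its underside. Not to be moved.
- spray: Blue plastic bottle, 60 mm in diameter, 190 high, left of the cupboard. Origin: centre of its underside. Not to be moved.
- tin: Small steel tin, 40 mm in diameter, 60 high, standing in front of the right part of the cupboard, outside the door's path. Origin: centre of its underside. Not to be moved.
Not all that is in view belongs to the job. What is meant by the part that bears jar_center is not orange, and is the larger of those in its own colour. There is more than one size of the mat; the one meant has the size given above.

How it is judged:
On the way, in this order (a step that is already met when the one before it is completed fails the run):
1. the jar stands upright on the cork mat, let go (horizontal distance between jar_center and mat below 0.04 m and angle between jar_center's own z axis and vertical below 0.1 rad and height (world z) of jar_center below 0.064 m and linear speed of jar below 0.02 m/s and contact force between the fingers and jar below 0.1 N), for 0.2 s.
2. the door is swung wide open (value of joint door above 1.4 rad), for 0.2 s.
3. red is flipped down while green is still down (value of joint each of red_bat, green_bat below -0.3 rad), for 0.2 s.
4. green is flipped up (value of joint green_bat above 0.3 rad and value of joint red_bat below -0.3 rad), for 0.2 s.
At the end, for the whole second after the job is handed in: Red down, green up, white up (each snapped over, beyond 0.3 rad); door open beyond 1.35 rad; jar at rest upright on the cork mat within 40 mm of its middle; pots, dustpan, brush, bottle and tin within 20 mm of where they stood (all of step 4 and horizontal distance between jar_center and mat below 0.04 m and angle between jar_center's own z axis and vertical below 0.1 rad and height (world z) of jar_center below 0.064 m and linear speed of jar below 0.02 m/s and value of joint door above 1.35 rad and value of joint white_bat above 0.3 rad and distance of each of pot_a, pot_b, dustpan, brush, spray, tin from where it was at the start of the episode below 0.02 m); the robot touches nothing.
It fails at once if red and green up together (value of joint each of red_bat, green_bat above 0 rad).
It fails at once if the white switch is flipped (value of joint white_bat below 0 rad).
It fails at once if the jar is tipped over or struck by the door (angle between jar_center's own z axis and vertical above 0.4 rad or contact force between jar and door above 1 N).
It fails at once if the jar is let go in the air, over 15 mm up, or slammed on the mat ((height (world z) of jar_center above 0.075 m and contact force between the fingers and jar below 0.05 N) or contact force between jar and mat above 120 N).
It fails at once if a bystander is moved (distance of any of pot_a, pot_b, dustpan, brush, spray, tin from where it was at the start of the episode above 0.02 m).
It also fails if it takes over 64 s, if anything falls off the work surface, if the arm or the gripper's body presses on something with over 40 N, if the wrist force passes 120 N, or if a joint passes its speed limit or range.

## Working session

There is one attempt and no reset: what is moved stays moved. The work goes in short steps, Python scripts to look and compute and a tool call to move; the robot and the scene stay as the last step left them, time stands still between calls to the robot, and variables do not carry over. Pictures are saved under pics/ and viewed, about 8 in all and at most 12, crops included, and the job is handed in when it is done.

Besides the shell and the picture viewer there is one more tool, called after ">>>" by a JSON object that holds its "fn" and its "kwargs", one argument or row to a line. jog_arm: Moves the arm, as the interface text tells. Its arguments: {"type":"object","properties":{"moves":{"type":"array","items":{"type":"number"}},"gripper":{"type":"number"},"newtons":{"type":"number"}},"required":["moves"]}

```bash
mkdir -p pics; cat > h.py <<'E'
import numpy as np, cv2
from plant import robot
def cam(s):
    R=cv2.Rodrigues(np.array(s['rvec'],float))[0]; return np.array(s['camera_matrix']),R,np.array(s['tvec'],float).ravel()
def cloud(s):
    K,R,t=cam(s); z=s['range_z'].astype(float); v,u=np.mgrid[:z.shape[0],:z.shape[1]]
    P=np.stack([(u-K[0,2])/K[0,0]*z,(v-K[1,2])/K[1,1]*z,z],-1)
    W=(P-t)@R; W[z==0]=np.nan; return W
E
python3 - <<'E'
from h import *
print(robot.sense())
ims=[]
for n in("scene","top"):
    s=robot.snapshot(n); np.save(n+'.npy',s,allow_pickle=True)
    K,R,t=cam(s); print(n,K.tolist(),(-R.T@t).round(3),R.round(2).tolist())
    cv2.imwrite(f'pics/{n}0.png',cv2.resize(s['image'][:,:,::-1],(800,600),interpolation=cv2.INTER_CUBIC))
E
```

```text
{'clock': 0.0, 'qpos': array([ 1.11799499e+00,  4.23835543e-01,  1.63071975e+00, -2.11421616e-06,
        1.08861361e+00, -1.90061344e-02]), 'joint_velocities': array([-0.00142156, -0.00069282,  0.00036308,  0.00040549,  0.000997  ,
        0.00092794]), 'joint_efforts': array([ 1.07799046e-03, -5.57369792e+01, -2.81751287e+01,  6.72527079e-06,
        7.09955755e-03, -3.67865516e-05]), 'position': array([0.26243069, 0.56660908, 0.23053732]), 'orientation': array([-1.57076824,  0.00157601,  1.13700213]), 'force': array([-0.09350087, -0.05073378, -0.16024085]), 'wrist_torque': array([ 0.02610845,  0.00507997, -0.01196919]), 'width': 0.08534682294193854}
scene [[469.47101915644777, 0.0, 258.5507692673754], [0.0, 469.47101915644777, 189.9914866310946], [0.0, 0.0, 1.0]] [0.583 0.371 1.319] [[-0.96, 0.27, -0.0], [0.25, 0.92, -0.31], [-0.08, -0.3, -0.95]]
top [[405.4841246895167, 0.0, 253.65785777141576], [0.0, 405.4841246895167, 187.16586378993674], [0.0, 0.0, 1.0]] [ 0.418 -0.017  1.294] [[0.0, -1.0, -0.01], [-1.0, -0.0, -0.07], [0.07, 0.01, -1.0]]
```

View pics/scene0.png

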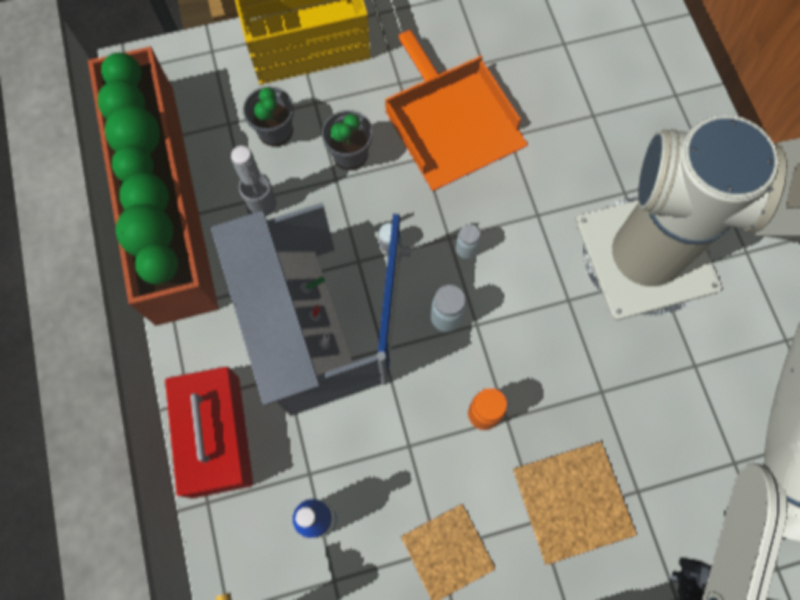

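View pics/top0.png

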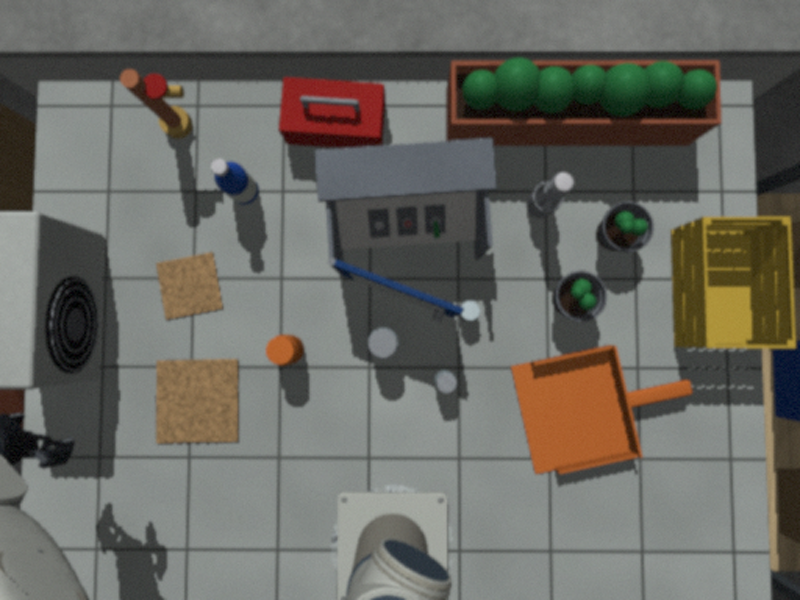

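The scene view shows the steel-lidded jar (448,308), the tin (468,240), the blue door (383,355)–(396,217), and the switches in order white/red/green from the left. The top view shows two cork mats, at (190,286) and (197,402), which need sizing. A white thing also sits behind the door's free edge at (470,310).

```bash
python3 - <<'E'
from h import *
for n in("scene","top"):
    s=np.load(n+'.npy',allow_pickle=True).item(); W=cloud(s); im=s['image']; hsv=cv2.cvtColor(im,cv2.COLOR_RGB2HSV)
    H,S,V=[hsv[...,i].astype(int) for i in range(3)]
    def comps(m,name,amin=30):
        k,l,st,c=cv2.connectedComponentsWithStats(m.astype(np.uint8))
        for i in range(1,k):
            if st[i,4]<amin: continue
            p=W[l==i]; p=p[~np.isnan(p[:,0])]
            if len(p)<5: continue
            r=cv2.minAreaRect(p[:,:2].astype(np.float32)*1000)
            print(n,name,'px',c[i].round(0),st[i,4],'rect',np.round(r[0],0),np.round(r[1],0),round(r[2],1),'z',np.percentile(p[:,2],[2,50,98]).round(3))
    ok=~np.isnan(W[...,2])
    comps((H>8)&(H<22)&(S>60)&(S<190)&(V>90)&(W[...,2]<.02)&(W[...,0]>0.1)&ok,'cork',300)
    comps((H>105)&(H<125)&(S>120)&(V>60),'blue',60)
    comps((S<60)&(W[...,2]>.09)&(W[...,2]<.125)&(W[...,0]<.62)&(W[...,1]<.3)&(W[...,1]>-.3),'jar',40)
    comps((S<60)&(W[...,2]>.04)&(W[...,2]<.075)&(W[...,0]<.55)&(W[...,1]<.1)&(W[...,1]>-.3),'tin',40)
    comps((S<60)&(W[...,2]>.21)&(W[...,2]<.235)&(W[...,0]>.5),'hood',200)
    # white thing
    c=(300,198) if n=='top' else (248,151)
    print(W[c[1]-8:c[1]+9:2,c[0]-8:c[0]+9:4].round(3).tolist())
E
```

```text
scene cork px [367. 321.] 3940 rect [287. 397.] [169. 168.] 1.2 z [0.001 0.006 0.012]
scene cork px [286. 354.] 2162 rect [522. 418.] [121. 121.] 11.5 z [-0.001  0.005  0.01 ]
scene blue px [248. 184.] 395 rect [505. -12.] [233.  12.] 69.2 z [0.195 0.2   0.205]
scene blue px [201. 333.] 248 rect [718. 310.] [51. 55.] 74.1 z [0.118 0.13  0.144]
scene jar px [413. 162.] 277 rect [35. 22.] [ 58. 136.] 33.7 z [0.091 0.108 0.124]
scene jar px [203. 148.] 82 rect [ 598. -168.] [45.  6.] 5.9 z [0.092 0.107 0.124]
scene jar px [287. 192.] 313 rect [406.  17.] [52. 52.] 74.3 z [0.098 0.11  0.115]
scene jar px [234. 240.] 90 rect [580. 111.] [79.  9.] 8.4 z [0.092 0.11  0.125]
scene tin px [246. 149.] 84 rect [ 478. -153.] [39. 18.] 75.2 z [0.043 0.06  0.066]
scene tin px [408. 169.] 266 rect [34. 21.] [ 63. 137.] 33.4 z [0.041 0.057 0.074]
scene tin px [298. 156.] 82 rect [335. -97.] [24. 41.] 56.4 z [0.041 0.057 0.075]
scene tin px [285. 204.] 70 rect [413.  34.] [24. 58.] 67.2 z [0.041 0.058 0.074]
scene hood px [169. 197.] 4395 rect [707. -25.] [ 90. 312.] 4.0 z [0.212 0.217 0.221]
[[[0.48
[... 2570 characters left out ...]
, [0.475, -0.137, 0.06], [0.476, -0.149, 0.06], [0.476, -0.161, 0.059], [0.478, -0.181, 0.0]], [[0.464, -0.112, 0.201], [0.464, -0.123, 0.2], [0.469, -0.149, 0.061], [0.47, -0.161, 0.057], [0.472, -0.181, -0.002]], [[0.458, -0.112, 0.199], [0.463, -0.137, 0.057], [0.463, -0.149, 0.059], [0.463, -0.161, 0.062], [0.466, -0.181, -0.0]], [[0.459, -0.13, 0.0], [0.457, -0.137, 0.06], [0.457, -0.149, 0.056], [0.457, -0.161, 0.055], [0.459, -0.181, -0.001]], [[0.453, -0.13, -0.002], [0.452, -0.139, 0.037], [0.451, -0.148, 0.063], [0.453, -0.167, 0.003], [0.453, -0.181, -0.002]], [[0.446, -0.13, -0.001], [0.446, -0.143, -0.003], [0.446, -0.155, 0.001], [0.446, -0.168, -0.001], [0.446, -0.18, 0.002]]]
```

>>> {"fn": "jog_arm", "kwargs": {
  "moves": [-0.64, 0, -0.53, 0, 0, 0, -0.64, 0, -0.53, 0, 0, 0, -0.64, 0, -0.53, 0, 0, 0, -0.64, 0, -0.53, 0, 0, 0, -0.64, 0, -0.53, 0, 0, 0, -0.64, 0, -0.53, 0, 0, 0, -0.64, 0, -0.53, 0, 0, 0, -0.64, 0, -0.53, 0, 0, 0, -0.64, 0, -0.53, 0, 0, 0, -0.64, 0, -0.53, 0, 0, 0, -0.64, 0, -0.53, 0, 0, 0, -0.64, 0, -0.53, 0, 0, 0, -0.64, 0, -0.53, 0, 0, 0, -0.64, 0, -0.53, 0, 0, 0, -0.64, 0, -0.53, 0, 0, 0, -0.64, 0, -0.53, 0, 0, 0, -0.64, 0, -0.53, 0, 0, 0, 0, 0, 0, 0, 0, 0, 0, 0, 0, 0, 0, 0],
  "gripper": -1,
  "newtons": 40
}}

```text
clock: 1.68
position: [0.4068, 0.0193, 0.2312]
orientation: [-1.57, 0.0, 1.133]
force: [-0.5, -0.1, 0.0]
width: 0.085
```

```bash
cat >> h.py <<'E'
from scipy.spatial.transform import Rotation as Ro
def pose():
    s=robot.sense(); return np.array(s['position']),Ro.from_euler('xyz',s['orientation']).as_matrix()
def delta(target,Rt=None):
    p,R=pose(); d=R.T@(np.array(target)-p)/.04
    w=Ro.from_matrix(R.T@Rt).as_rotvec(degrees=True)/6 if Rt is not None else np.zeros(3)
    print('p',p.round(4),'units',d.round(3),'turn',w.round(3),'norm',np.linalg.norm(d).round(2)); return d,w
E
python3 -c "
from h import *
s=robot.sense();print(s['clock'],s['position'],s['orientation'],s['width'],s['qpos'].round(3),s['force'])
# jar edges: grey lid circle fit in both old views
for n in('scene','top'):
    S=np.load(n+'.npy',allow_pickle=True).item();W=cloud(S)
    m=(W[...,2]>.1)&(W[...,2]<.12)&(np.hypot(W[...,0]-.406,W[...,1]-.018)<.045)
    c=cv2.minEnclosingCircle(W[m][:,:2].astype(np.float32)*1000);print(n,c,W[m][:,:2].mean(0),np.median(W[m][:,2]))
delta([.406,.0175,.07])
"
```

```text
1.6833 [0.40682624 0.01933118 0.23116119] [-1.57036147e+00  8.75960560e-05  1.13292681e+00] 0.08497608096618998 [ 0.018  0.095  2.084  0.     0.963 -1.115] [-0.51973782 -0.12425107  0.0193944 ]
scene ((405.89935302734375, 16.491853713989258), 27.00188446044922) [0.40651701 0.01774   ] 0.11031247932689169
top ((404.1378479003906, 18.933303833007812), 26.16172218322754) [0.40433273 0.01875757] 0.10903785973286799
p [0.4068 0.0193 0.2312] units [-5.000e-02  4.029e+00 -2.000e-03] turn [0. 0. 0.] norm 4.03
```

>>> {"fn": "jog_arm", "kwargs": {
  "moves": [-0.04, 0.7, 0, 0, 0, 0, 0, 0.8, 0, 0, 0, 0, 0, 0.8, 0, 0, 0, 0, 0, 0.7, 0, 0, 0, 0, 0, 0.6, 0, 0, 0, 0, 0, 0.3, 0, 0, 0, 0, 0, 0.1, 0, 0, 0, 0, 0, 0, 0, 0, 0, 0]
}}

```text
clock: 2.35
position: [0.4051, 0.0202, 0.0705]
orientation: [-1.568, 0.001, 1.138]
force: [0.5, 0.5, 0.8]
width: 0.0853
```

>>> {"fn": "jog_arm", "kwargs": {
  "moves": [0, 0, 0, 0, 0, 0, 0, 0, 0, 0, 0, 0, 0, 0, 0, 0, 0, 0, 0, 0, 0, 0, 0, 0, 0, 0, 0, 0, 0, 0, 0, 0, 0, 0, 0, 0, 0, 0, 0, 0, 0, 0, 0, 0, 0, 0, 0, 0],
  "gripper": 1,
  "newtons": 40
}}

```text
clock: 3.02
position: [0.4071, 0.0193, 0.0727]
orientation: [-1.573, -0.001, 1.137]
force: [-1.2, -1.1, 6.9]
width: 0.0563
```

```bash
python3 -c "
from h import *
p,R=pose();print(p)
delta([.521,.418,p[2]])"
```

```text
[0.40707615 0.01929175 0.07274688]
p [0.4071 0.0193 0.0727] units [1.0241e+01 8.0000e-03 1.6070e+00] turn [0. 0. 0.] norm 10.37
```

>>> {"fn": "jog_arm", "kwargs": {
  "moves": [0, -0.2, 0, 0, 0, 0, 0, -0.5, 0, 0, 0, 0, 0, -0.7, 0, 0, 0, 0, 0, -0.8, 0, 0, 0, 0, 0, -0.8, 0, 0, 0, 0, 0, -0.5, 0, 0, 0, 0, 0.2, -0.2, 0.03, 0, 0, 0, 0.5, 0, 0.08, 0, 0, 0, 0.7, 0, 0.11, 0, 0, 0, 0.8, 0, 0.125, 0, 0, 0, 0.8, 0, 0.125, 0, 0, 0, 0.8, 0, 0.125, 0, 0, 0, 0.8, 0, 0.125, 0, 0, 0, 0.8, 0, 0.125, 0, 0, 0, 0.8, 0, 0.125, 0, 0, 0, 0.8, 0, 0.125, 0, 0, 0, 0.8, 0, 0.125, 0, 0, 0, 0.8, 0, 0.125, 0, 0, 0, 0.7, 0, 0.11, 0, 0, 0, 0.5, 0, 0.08, 0, 0, 0]
}}

```text
clock: 4.68
position: [0.5145, 0.4036, 0.2182]
orientation: [-1.57, 0.001, 1.138]
force: [0.4, -0.3, -3.3]
width: 0.056
```

>>> {"fn": "jog_arm", "kwargs": {
  "moves": [0.3, 0, 0.1, 0, 0, 0, 0, 0, 0, 0, 0, 0, 0, 0, 0, 0, 0, 0]
}}

```text
clock: 4.93
position: [0.5154, 0.4132, 0.2182]
orientation: [-1.57, 0.002, 1.138]
force: [-0.9, -0.1, -4.3]
width: 0.0563
```

```bash
python3 - <<'E'
from h import *
delta([.521,.418,.0765]); print(robot.sense()['width'],robot.sense()['qpos'].round(2))
for n in("scene","top"):
    s=robot.snapshot(n); cv2.imwrite(f'pics/{n}1.png',s['image'][:,:,::-1])
    if n=="scene": cv2.imwrite('pics/c1.png',cv2.resize(s['image'][200:384,150:400,::-1],None,fx=2.5,fy=2.5))
E
```

```text
p [0.5154 0.4132 0.2182] units [ 0.175  3.543 -0.08 ] turn [0. 0. 0.] norm 3.55
0.05625477348700511 [ 0.66  0.49  1.55 -0.    1.1  -0.48]
```

View pics/c1.png

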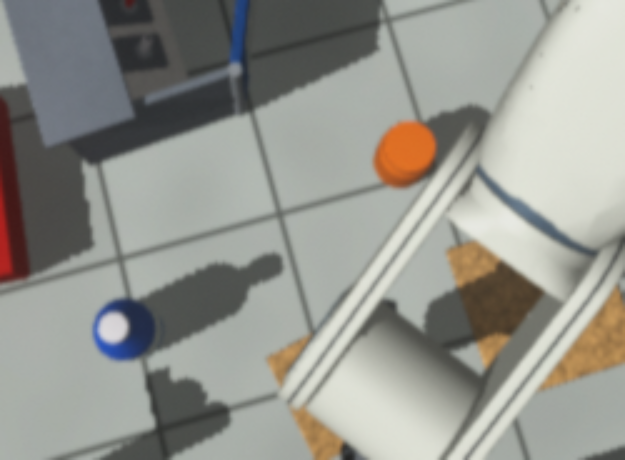

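The arm hides the jar from this view, but width 56 mm and about 3 N of load show it is held over the small mat (lower left of the crop).

>>> {"fn": "jog_arm", "kwargs": {
  "moves": [0.1, 0.3, -0.05, 0, 0, 0, 0.07, 0.6, -0.03, 0, 0, 0, 0, 0.7, 0, 0, 0, 0, 0, 0.7, 0, 0, 0, 0, 0, 0.5, 0, 0, 0, 0, 0, 0.3, 0, 0, 0, 0, 0, 0.15, 0, 0, 0, 0, 0, 0.08, 0, 0, 0, 0, 0, 0, 0, 0, 0, 0, 0, 0, 0, 0, 0, 0]
}}

```text
clock: 5.87
position: [0.5231, 0.4186, 0.0873]
orientation: [-1.572, -0.002, 1.137]
force: [0.5, 0.3, -3.1]
width: 0.0562
```

>>> {"fn": "jog_arm", "kwargs": {
  "moves": [0, 0.05, 0, 0, 0, 0, 0, 0.05, 0, 0, 0, 0, 0, 0.05, 0, 0, 0, 0, 0, 0.03, 0, 0, 0, 0, 0, 0, 0, 0, 0, 0]
}}

```text
clock: 6.28
position: [0.5222, 0.4181, 0.0787]
orientation: [-1.571, 0.0, 1.137]
force: [-0.2, 0.4, -4.6]
width: 0.0564
```

>>> {"fn": "jog_arm", "kwargs": {
  "moves": [0, 0.03, 0, 0, 0, 0, 0, 0.03, 0, 0, 0, 0, 0, 0.02, 0, 0, 0, 0, 0, 0, 0, 0, 0, 0, 0, 0, 0, 0, 0, 0]
}}

```text
clock: 6.7
position: [0.5227, 0.4182, 0.077]
orientation: [-1.571, -0.0, 1.137]
force: [-2.0, -2.8, 6.0]
width: 0.0565
```

>>> {"fn": "jog_arm", "kwargs": {
  "moves": [0, 0, 0, 0, 0, 0, 0, 0, 0, 0, 0, 0, 0, 0, 0, 0, 0, 0, 0, 0, 0, 0, 0, 0, 0, 0, 0, 0, 0, 0, 0, 0, 0, 0, 0, 0, 0, 0, 0, 0, 0, 0, 0, 0, 0, 0, 0, 0],
  "gripper": -1
}}

```text
clock: 7.37
position: [0.5223, 0.4182, 0.0756]
orientation: [-1.571, 0.0, 1.137]
force: [0.1, -0.6, -0.6]
width: 0.0856
```

>>> {"fn": "jog_arm", "kwargs": {
  "moves": [0, -0.2, 0, 0, 0, 0, 0, -0.5, 0, 0, 0, 0, 0, -0.8, 0, 0, 0, 0, 0, -0.9, 0, 0, 0, 0, 0, -0.9, 0, 0, 0, 0, 0, -0.9, 0, 0, 0, 0, 0, -0.4, 0, 0, -0.7, 0, 0, -0.2, 0, 0, -0.7, 0, 0, 0, 0, 0, -0.7, 0]
}}

```text
clock: 8.12
position: [0.5234, 0.419, 0.272]
orientation: [-1.575, -0.005, 1.361]
force: [-0.0, 0.5, 0.5]
width: 0.0855
```

```bash
python3 - <<'E'
from h import *
psi=np.radians(3.9); O=np.array([.639,-.0287]); Rc=np.array([[np.cos(psi),-np.sin(psi)],[np.sin(psi),np.cos(psi)]])
Rt=Rc@np.eye(2)
x=np.r_[Rc@[0,1],0]; y=np.array([0,0,-1.]); Rt=np.c_[x,y,np.cross(x,y)]
delta([.551,-.0575,.26],Rt)
hinge=O+Rc@[-.082,.139]; print('hinge',hinge)
for q in np.radians([25,45,65,90,95]):
    print(np.degrees(q).round(),(hinge+Rc@(.15*np.array([-np.sin(q),-np.cos(q)])+.021*np.array([np.cos(q),-np.sin(q)]))).round(3))
E
```

```text
p [0.5234 0.419  0.272 ] units [-11.508   0.26   -3.16 ] turn [ 0.042 -2.658  0.038] norm 11.94
hinge [0.54773576 0.10440086]
25.0 [ 0.513 -0.043]
45.0 [ 0.465 -0.022]
65.0 [0.427 0.014]
90.0 [0.4   0.073]
95.0 [0.397 0.086]
```

>>> {"fn": "jog_arm", "kwargs": {
  "moves": [0, 0, 0, 0, -0.66, 0, 0, 0, 0, 0, -0.66, 0, 0, 0, 0, 0, -0.66, 0, 0, 0, 0, 0, -0.66, 0, -0.4, 0, 0, 0, 0, 0, -0.7, 0, 0, 0, 0, 0, -0.9, 0, 0, 0, 0, 0, -0.9, 0, 0, 0, 0, 0, -0.9, 0, 0, 0, 0, 0, -0.9, 0, 0, 0, 0, 0, -0.9, 0, 0, 0, 0, 0, -0.9, 0, 0, 0, 0, 0, -0.9, 0, 0, 0, 0, 0, -0.9, 0, 0, 0, 0, 0, -0.9, 0, 0, 0, 0, 0, -0.9, 0, 0, 0, 0, 0, -0.9, 0, 0, 0, 0, 0, -0.6, 0, 0.1, 0, 0, 0, -0.3, 0.1, 0, 0, 0, 0, 0, 0, 0, 0, 0, 0],
  "gripper": 1
}}

```text
clock: 9.78
position: [0.5473, -0.0598, 0.2635]
orientation: [-1.57, 0.0, 1.629]
force: [-0.2, -0.3, -0.0]
width: 0.0001
```

```bash
python3 - <<'E'
from h import *
print(robot.sense()['width']); delta([.551,-.0575,.15])
for n in("scene","top"):
    s=robot.snapshot(n);W=cloud(s); np.save(n+'2.npy',s,allow_pickle=True)
    m=(W[...,2]>.095)&(W[...,2]<.13)&(np.hypot(W[...,0]-.521,W[...,1]-.418)<.08)
    print(n,m.sum(),cv2.minEnclosingCircle(W[m][:,:2].astype(np.float32)*1000),W[m][:,:2].mean(0),np.median(W[m][:,2]))
    cv2.imwrite(f'pics/{n}2.png',cv2.resize(s['image'][:,:,::-1],(700,525)))
E
```

```text
0.00012298610422254065
p [ 0.5473 -0.0598  0.2635] units [ 0.052  2.837 -0.096] turn [0. 0. 0.] norm 2.84
scene 394 ((521.6279907226562, 414.8846740722656), 26.36353302001953) [0.52188853 0.414854  ] 0.11438821526990914
top 278 ((521.0330810546875, 416.87646484375), 27.521888732910156) [0.52017191 0.4151463 ] 0.11288550028558743
```

View pics/scene2.png

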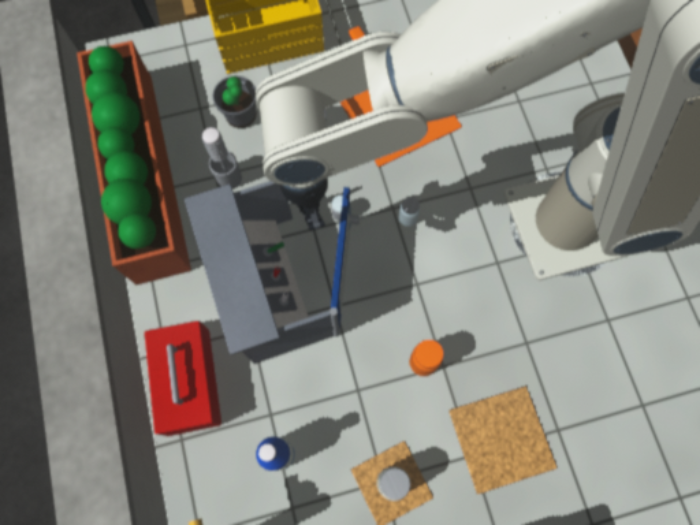

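The jar stands on the small mat at (395,482), measured at (0.521, 0.415), top 0.114. The shut fingers at (312,210) are behind the door. Now I descend and sweep the door.

>>> {"fn": "jog_arm", "kwargs": {
  "moves": [0, 0.4, 0, 0, 0, 0, 0, 0.7, 0, 0, 0, 0, 0, 0.8, 0, 0, 0, 0, 0, 0.6, 0, 0, 0, 0, 0, 0.3, 0, 0, 0, 0, 0, 0, 0, 0, 0, 0]
}}

```text
clock: 10.38
position: [0.5463, -0.0557, 0.1492]
orientation: [-1.566, -0.001, 1.635]
force: [-0.0, 0.1, 0.6]
width: -0.0
```

>>> {"fn": "jog_arm", "kwargs": {
  "moves": [0.12, 0, 0.2, 0, 0, 0, 0.12, 0, 0.2, 0, 0, 0, 0.12, 0, 0.2, 0, 0, 0, 0.12, 0, 0.2, 0, 0, 0, 0.15, 0, 0.29, 0, 0, 0, 0.15, 0, 0.29, 0, 0, 0, 0.15, 0, 0.29, 0, 0, 0, 0.15, 0, 0.29, 0, 0, 0, 0.24, 0, 0.23, 0, 0, 0, 0.24, 0, 0.23, 0, 0, 0, 0.24, 0, 0.23, 0, 0, 0, 0.24, 0, 0.23, 0, 0, 0, 0.3, 0, 0.14, 0, 0, 0, 0.3, 0, 0.12, 0, 0, 0, 0.3, 0, 0.11, 0, 0, 0, 0.25, 0, 0.1, 0, 0, 0, 0.2, 0, 0.08, 0, 0, 0, 0.1, 0, 0.04, 0, 0, 0, 0, 0, 0, 0, 0, 0]
}}

```text
clock: 11.97
position: [0.4002, 0.0742, 0.1516]
orientation: [-1.57, 0.0, 1.635]
force: [0.7, 0.4, 0.1]
width: -0.0001
```

```bash
python3 - <<'E'
from h import *
delta([.40,.073,.15]); print(robot.sense()['force'])
for n in("scene","top"):
    s=robot.snapshot(n);W=cloud(s); np.save(n+'3.npy',s,allow_pickle=True)
    hsv=cv2.cvtColor(s['image'],cv2.COLOR_RGB2HSV)
    m=(hsv[...,0]>105)&(hsv[...,0]<125)&(hsv[...,1]>120)&(W[...,2]>.18)&(W[...,2]<.21)
    p=W[m][:,:2]; 
    if len(p)>20: print(n,len(p),cv2.minAreaRect(p.astype(np.float32)*1000))
    cv2.imwrite(f'pics/{n}3.png',cv2.resize(s['image'][:,:,::-1],(700,525)))
E
```

```text
p [0.4002 0.0742 0.1516] units [-0.031  0.041  0.007] turn [0. 0. 0.] norm 0.05
[0.66960702 0.3997753  0.08052608]
scene 341 ((425.15936279296875, 114.12026977539062), (11.285523414611816, 233.61502075195312), 85.38389587402344)
top 174 ((442.5887451171875, 348.6365661621094), (482.650146484375, 231.34799194335938), 85.87931060791016)
```

View pics/scene3.png

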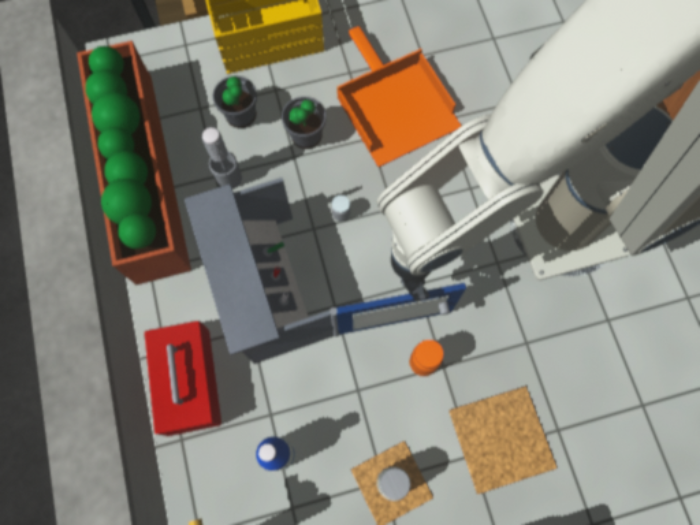

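The door stands wide open, from (335,320) to (465,290), by the fit about 98°. Nothing else has moved. Now I locate the switches in the cupboard frame.

```bash
cat >> h.py <<'E'
psi=np.radians(3.9); O=np.array([.639,-.0287,0])
def setc(): 
    c,s=np.cos(psi),np.sin(psi); return np.array([[c,-s,0],[s,c,0],[0,0,1]])
Rc=setc()
E
python3 - <<'E'
from h import *
for n in("scene","top"):
    s=np.load(n+'3.npy',allow_pickle=True).item();W=cloud(s);C=(W-O)@Rc*1000
    hsv=cv2.cvtColor(s['image'],cv2.COLOR_RGB2HSV);H,S,V=[hsv[...,i].astype(int) for i in range(3)]
    box=(abs(C[...,0])<75)&(abs(C[...,1])<100)&(C[...,2]>30)&(C[...,2]<125)
    for nm,m in(('red',((H<8)|(H>172))&(S>110)),('green',(H>45)&(H<80)&(S>90)),('tall',(C[...,2]-70-C[...,0]*.839>30))):
        m=m&box; k,l,st,c=cv2.connectedComponentsWithStats(m.astype(np.uint8))
        for i in range(1,k):
            if st[i,4]>5:
                p=C[l==i]; print(n,nm,c[i].round(),st[i,4],'mean',p.mean(0).round(),'min',p.min(0).round(),'max',p.max(0).round())
    m=(S<70)&(C[...,2]>203)&(C[...,2]<228)&(abs(C[...,1])<180)&(C[...,0]>0)&(C[...,0]<130)
    p=C[m]; r=cv2.minAreaRect(p[:,:2].astype(np.float32)); print('hood',r,cv2.boxPoints(r).round(0).tolist())
    # board plane
    m=box&(S<50)&(V>90); p=C[m]; print('board',len(p))
    cv2.imwrite(f'pics/{n}3c.png',cv2.resize(s['image'][[slice(110,270),slice(80,190)][n=='top'],[slice(120,280),slice(190,330)][n=='top'],::-1],None,fx=4,fy=4,interpolation=cv2.INTER_CUBIC))
E
```

```text
scene red [202. 199.] 19 mean [-4.  1. 97.] min [-11. -10.  62.] max [  2.   5. 113.]
scene green [201. 181.] 30 mean [-18. -54.  83.] min [-33. -58.  58.] max [ -2. -50.  97.]
scene tall [204. 179.] 24 mean [-27. -55.  88.] min [-35. -61.  82.] max [-18. -50.  97.]
scene tall [202. 197.] 15 mean [ -6.   1. 107.] min [-12.  -6.  98.] max [ -0.   4. 113.]
scene tall [208. 215.] 13 mean [ -7.  55. 109.] min [-12.  49. 105.] max [ -2.  61. 111.]
hood ((59.17886734008789, -0.6547698974609375), (311.4272766113281, 109.84617614746094), 89.90641021728516) [[4.0, -156.0], [114.0, -156.0], [114.0, 155.0], [5.0, 155.0]]
board 86
top green [279. 146.] 24 mean [-18. -54.  82.] min [-32. -59.  63.] max [ -3. -50.  93.]
top tall [242. 144.] 11 mean [ -9.  57. 107.] min [-14.  53. 104.] max [ -5.  62. 110.]
top tall [260. 143.] 10 mean [ -9.   1. 106.] min [-15.  -4. 104.] max [ -5.   6. 110.]
top tall [279. 150.] 18 mean [-30. -54.  87.] min [-37. -59.  81.] max [-21. -48.  93.]
hood ((59.493648529052734, 1.4400787353515625), (310.6122741699219, 109.19314575195312), 89.0894546508789) [[2.0, -153.0], [112.0, -155.0], [117.0, 156.0], [7.0, 158.0]]
board 0
```

View pics/top3c.png

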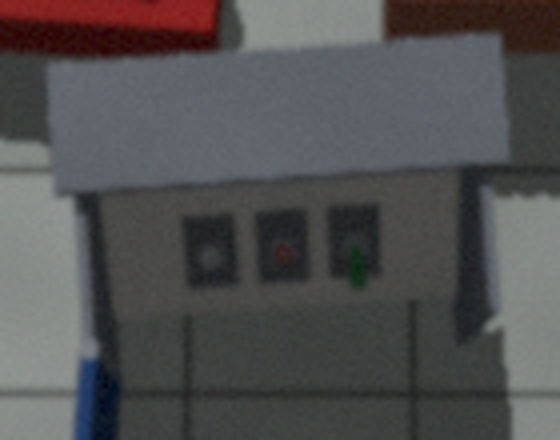

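The top crop shows white (210,255), red (283,252) up and green (357,265) tipped down. The bats fit the frame within 3 mm at y = 55, 0, -55. The tool leaves the door and goes before the doorway.

>>> {"fn": "jog_arm", "kwargs": {
  "moves": [-0.5, 0, 0, 0, 0, 0, -0.8, -0.2, 0, 0, 0, 0, -0.7, -0.5, 0, 0, 0, 0, -0.3, -0.6, 0, 0, 0, 0, 0, -0.6, -0.3, 0, 0, 0, 0, 0, -0.6, 0, 0, 0, 0, 0, -0.8, 0, 0, 0, 0, 0, -0.8, 0, 0, 0, 0, 0, -0.7, 0, 0, 0, 0, 0, -0.4, 0, 0, 0, 0, 0, 0, 0, 0, 0]
}}

```text
clock: 12.98
position: [0.5536, -0.0099, 0.2276]
orientation: [-1.573, 0.0, 1.633]
force: [0.3, 0.1, 0.3]
width: -0.0001
```

>>> {"fn": "jog_arm", "kwargs": {
  "moves": [0, 0, 0, -0.66, 0, 0, 0, 0, 0, -0.66, 0, 0, 0, 0, 0, -0.66, 0, 0, 0, 0, 0, -0.66, 0, 0, 0, 0, 0, -0.66, 0, 0, 0, 0, 0, -0.66, 0, 0, 0, 0, 0, -0.66, 0, 0, 0, 0, 0, -0.66, 0, 0, 0, 0, 0, -0.66, 0, 0, 0, 0, 0, -0.66, 0, 0, 0, 0, 0, 0, 0, 0]
}}

```text
clock: 13.9
position: [0.5486, -0.006, 0.2275]
orientation: [-2.216, -0.008, 1.638]
force: [0.1, 0.8, -0.9]
width: -0.0
```

```bash
cat >> h.py <<'E'
L=.70
Rt=Rc@np.array([[0,np.sin(L),-np.cos(L)],[1,0,0],[0,-np.cos(L),-np.sin(L)]])
sv=np.array([np.cos(L),0,np.sin(L)]); nv=np.array([-np.sin(L),0,np.cos(L)])
def tgt(y,s,n): return O+Rc@(np.array([0,y,70])+s*sv+n*nv)/1000 if 1 else 0
def at():
    p,_=pose(); c=(p-O)@Rc*1000; d=c-[0,0,70]; return 'y %.1f s %.1f n %.1f'%(c[1],d@sv,d@nv)
E
python3 - <<'E'
from h import *
print(at(),robot.sense()['qpos'].round(3)); delta(tgt(0,42,120),Rt)
E
```

```text
y 28.8 s 33.7 n 177.6 [-0.087  0.152  2.216  0.636  0.168 -2.319]
p [ 0.5486 -0.006   0.2275] units [-0.727  1.421 -0.291] turn [-0.526 -0.054  0.059] norm 1.62
```

The wrist is near its joint-5 limit at a 40° lean. By the joint geometry, a 22° lean straddling the bat (jaws along the slope, partly open) has margin. I re-orient in free air.

>>> {"fn": "jog_arm", "kwargs": {
  "moves": [0, 0, 0, 0.83, 0, 0, 0, 0, 0, 0.83, 0, 0, 0, 0, 0, 0.83, 0, 0, 0, 0, 0, 0, 1, 0, 0, 0, 0, 0, 1, 0, 0, 0, 0, 0, 1, 0, 0, 0, 0, 0, 1, 0, 0, 0, 0, 0, 1, 0, 0, 0, 0, 0, 1, 0, 0, 0, 0, 0, 1, 0, 0, 0, 0, 0, 1, 0, 0, 0, 0, 0, 1, 0, 0, 0, 0, 0, 1, 0, 0, 0, 0, 0, 1, 0, 0, 0, 0, 0, 1, 0, 0, 0, 0, 0, 1, 0, 0, 0, 0, 0, 1, 0, 0, 0, 0, 0, 1, 0, 0, 0, 0, 0, 0, 0],
  "gripper": 0.15
}}

```text
clock: 15.48
position: [0.5518, -0.0034, 0.229]
orientation: [-1.554, -0.434, 0.064]
force: [-0.3, 0.4, -0.1]
width: 0.0363
```

```bash
cat >> h.py <<'E'
L=np.radians(22)
Rt=Rc@np.array([[np.cos(L),np.sin(L),0],[0,0,1],[np.sin(L),-np.cos(L),0]])
av=np.array([np.sin(L),0,-np.cos(L)])   # tool axis in cupboard frame
def go(x,y,z,back=0): return delta(O+Rc@(np.array([x,y,z])-back*av)/1000,Rt)
def cup(): p,_=pose(); s=robot.sense(); print('cup',((p-O)@Rc*1000).round(1),'q',s['qpos'].round(2),'w',s['width'].round(4),'F',s['force'].round(1),s['clock'])
E
python3 -c "
from h import *
cup(); go(-5,0,97,60)"
```

```text
Traceback (most recent call last):
  File "h.py", line 30, in cup
    def cup(): p,_=pose(); s=robot.sense(); print('cup',((p-O)@Rc*1000).round(1),'q',s['qpos'].round(2),'w',s['width'].round(4),'F',s['force'].round(1),s['clock'])
                                                                                                            ^^^^^^^^^^^^^^^^
AttributeError: 'float' object has no attribute 'round'
```

```bash
sed -i "s/s\['width'\].round(4)/round(s['width'],4)/" h.py; python3 -c "
from h import *
cup(); go(-5,0,97,60)"
```

```text
cup [-85.3  31.2 229. ] q [-0.07  0.17  2.08  0.16  0.47 -0.26] w 0.0363 F [-0.3  0.4 -0.1] 15.4833
p [ 0.5518 -0.0034  0.229 ] units [ 0.51   2.328 -0.813] turn [-0.145 -0.031  0.478] norm 2.52
```

>>> {"fn": "jog_arm", "kwargs": {
  "moves": [0.1, 0.1, -0.3, -0.05, 0, 0.16, 0.1, 0.4, -0.3, -0.05, 0, 0.16, 0.1, 0.6, -0.2, -0.05, 0, 0.16, 0.1, 0.6, 0, 0, 0, 0, 0.1, 0.4, 0, 0, 0, 0, 0, 0.2, 0, 0, 0, 0, 0, 0, 0, 0, 0, 0, 0, 0, 0, 0, 0, 0]
}}

```text
clock: 16.15
position: [0.608, -0.0305, 0.1513]
orientation: [-1.57, -0.384, 0.071]
force: [-0.4, -0.1, -1.1]
width: 0.036
```

```bash
python3 - <<'E'
from h import *
cup(); go(-5,0,97,0)
s=robot.snapshot("scene"); cv2.imwrite('pics/s4.png',cv2.resize(s['image'][110:270,100:310,::-1],None,fx=3.5,fy=3.5,interpolation=cv2.INTER_CUBIC))
E
```

```text
cup [-31.1   0.4 151.3] q [-0.1   0.39  1.98  0.17  0.4  -0.32] w 0.036 F [-0.4 -0.1 -1.1] 16.15
p [ 0.608  -0.0305  0.1513] units [ 0.097  1.503 -0.012] turn [-0.016  0.023 -0.003] norm 1.51
```

View pics/s4.png

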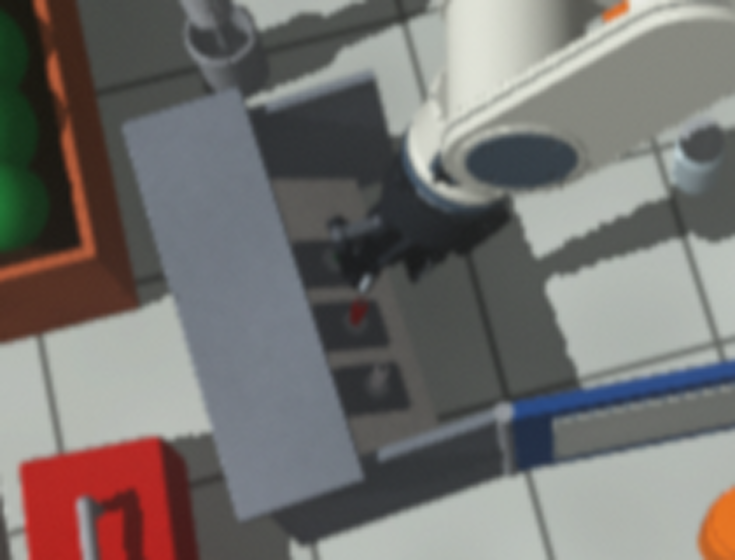

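The gripper is in the doorway above the red bat (357,313), with its wrist clear of the hood and right wall. Now insert.

>>> {"fn": "jog_arm", "kwargs": {
  "moves": [0.05, 0.2, 0, 0, 0, 0, 0.05, 0.3, 0, 0, 0, 0, 0, 0.3, 0, 0, 0, 0, 0, 0.3, 0, 0, 0, 0, 0, 0.25, 0, 0, 0, 0, 0, 0.15, 0, 0, 0, 0, 0, 0, 0, 0, 0, 0, 0, 0, 0, 0, 0, 0]
}}

```text
clock: 16.87
position: [0.6342, -0.028, 0.0968]
orientation: [-1.569, -0.384, 0.07]
force: [-0.3, -0.3, 0.2]
width: 0.036
```

```bash
python3 - <<'E'
from h import *
cup(); go(-5,0,97,0)
E
```

```text
cup [-4.7  1.  96.8] q [-0.09  0.52  1.94  0.21  0.31 -0.35] w 0.036 F [-0.3 -0.3  0.2] 16.8667
p [ 0.6342 -0.028   0.0968] units [-0.004 -0.006 -0.026] turn [-0.022  0.014  0.001] norm 0.03
```

Inserted, with no contact. Pull down-slope along tool -x.

>>> {"fn": "jog_arm", "kwargs": {
  "moves": [-0.12, 0, 0, 0, 0, 0, -0.12, 0, 0, 0, 0, 0, -0.12, 0.01, 0, 0, 0, 0, -0.12, 0.01, 0, 0, 0, 0, -0.12, 0.01, 0, 0, 0, 0, -0.1, 0.01, 0, 0, 0, 0, -0.1, 0.01, 0, 0, 0, 0, -0.1, 0, 0, 0, 0, 0, 0, 0, 0, 0, 0, 0, 0, 0, 0, 0, 0, 0]
}}

```text
clock: 17.7
position: [0.6014, -0.0304, 0.0817]
orientation: [-1.569, -0.384, 0.069]
force: [0.0, 0.0, 0.3]
width: 0.0362
```

```bash
cat > look.py <<'E'
from h import *
import sys
cup()
for n in("scene","top"):
    s=robot.snapshot(n);W=cloud(s);C=(W-O)@Rc*1000
    hsv=cv2.cvtColor(s['image'],cv2.COLOR_RGB2HSV);H,S,V=[hsv[...,i].astype(int) for i in range(3)]
    box=(abs(C[...,0])<75)&(abs(C[...,1])<90)&(C[...,2]>30)&(C[...,2]<125)
    for nm,m in(('red',((H<8)|(H>172))&(S>90)),('green',(H>45)&(H<80)&(S>90)),('white',(C[...,1]>40)&(C[...,1]<70)&(C[...,2]-70-C[...,0]*.839>30))):
        p=C[m&box]
        if len(p)>3: print(n,nm,len(p),'mean',p.mean(0).round(),'min',p.min(0).round(),'max',p.max(0).round())
E
python3 look.py
```

```text
cup [-37.6   0.9  81.7] q [-0.1   0.51  2.02  0.28  0.24 -0.44] w 0.0362 F [0.  0.  0.3] 17.7
scene red 19 mean [-8.  1. 76.] min [-14.  -4.  61.] max [-1.  5. 85.]
scene green 18 mean [-19. -54.  84.] min [-33. -58.  75.] max [ -2. -51.  95.]
scene white 14 mean [ -7.  56. 109.] min [-12.  49. 100.] max [ -2.  60. 115.]
top green 23 mean [-18. -54.  81.] min [-31. -60.  60.] max [ -4. -51.  93.]
top white 11 mean [-10.  57. 108.] min [-14.  53. 104.] max [ -5.  62. 112.]
```

>>> {"fn": "jog_arm", "kwargs": {
  "moves": [0, -0.15, 0, 0, 0, 0, 0, -0.3, 0, 0, 0, 0, 0, -0.35, 0, 0, 0, 0, 0, -0.35, 0, 0, 0, 0, 0, -0.35, 0, 0, 0, 0, 0, 0, -0.5, 0, 0, 0, 0, 0, -0.5, 0, 0, 0, 0, 0, -0.37, 0, 0, 0, 0, 0, 0, 0, 0, 0, 0, 0, 0, 0, 0, 0]
}}

```text
clock: 18.63
position: [0.5833, -0.0873, 0.1381]
orientation: [-1.569, -0.386, 0.068]
force: [0.2, -0.3, -0.7]
width: 0.0363
```

```bash
python3 look.py; python3 -c "
from h import *
go(-37,-55,82)"
```

```text
cup [-59.5 -54.7 138.1] q [-0.22  0.4   2.02  0.31  0.37 -0.56] w 0.0363 F [ 0.2 -0.3 -0.7] 18.6333
scene red 49 mean [-18.   0.  81.] min [-35. -10.  37.] max [-1.  4. 93.]
scene green 31 mean [-18. -54.  83.] min [-33. -61.  53.] max [ -2. -49.  94.]
scene white 14 mean [ -7.  56. 107.] min [-12.  48.  95.] max [ -3.  59. 112.]
top red 37 mean [-19.   2.  81.] min [-36.  -4.  58.] max [-3.  7. 92.]
top white 11 mean [-10.  57. 108.] min [-14.  53. 102.] max [ -5.  62. 112.]
p [ 0.583  -0.0862  0.1377] units [ 0.004  1.504 -0.039] turn [-0.022  0.013  0.008] norm 1.5
```

>>> {"fn": "jog_arm", "kwargs": {
  "moves": [0, 0.2, 0, 0, 0, 0, 0, 0.3, 0, 0, 0, 0, 0, 0.3, 0, 0, 0, 0, 0, 0.3, 0, 0, 0, 0, 0, 0.25, 0, 0, 0, 0, 0, 0.15, 0, 0, 0, 0, 0, 0, 0, 0, 0, 0]
}}

```text
clock: 19.32
position: [0.6054, -0.0843, 0.0804]
orientation: [-1.569, -0.383, 0.07]
force: [-0.2, -0.4, 0.4]
width: 0.0361
```

>>> {"fn": "jog_arm", "kwargs": {
  "moves": [0.12, 0, 0, 0, 0, 0, 0.12, 0, 0, 0, 0, 0, 0.12, -0.01, 0, 0, 0, 0, 0.12, -0.01, 0, 0, 0, 0, 0.12, -0.01, 0, 0, 0, 0, 0.1, -0.01, 0, 0, 0, 0, 0.1, -0.01, 0, 0, 0, 0, 0.1, 0, 0, 0, 0, 0, 0, 0, 0, 0, 0, 0, 0, 0, 0, 0, 0, 0]
}}

```text
clock: 20.15
position: [0.6393, -0.0829, 0.0981]
orientation: [-1.57, -0.387, 0.07]
force: [-0.9, -0.1, -0.1]
width: 0.0361
```

```bash
python3 look.py
```

```text
cup [ -3.4 -54.1  98.1] q [-0.19  0.53  1.92  0.31  0.33 -0.54] w 0.0361 F [-0.9 -0.1 -0.1] 20.15
scene red 49 mean [-18.   1.  81.] min [-35. -10.  36.] max [-1.  5. 94.]
scene green 13 mean [ -4. -52.  99.] min [ -8. -54.  88.] max [  0. -50. 113.]
scene white 14 mean [ -7.  55. 109.] min [-12.  50. 102.] max [ -0.  59. 115.]
top red 36 mean [-18.   1.  81.] min [-34.  -4.  59.] max [-2.  6. 93.]
top white 11 mean [ -9.  57. 107.] min [-14.  53. 103.] max [ -5.  62. 111.]
```

Green is up. Retract straight out along the tool axis, then back and up away from the cupboard.

>>> {"fn": "jog_arm", "kwargs": {
  "moves": [0, -0.15, 0, 0, 0, 0, 0, -0.3, 0, 0, 0, 0, 0, -0.4, 0, 0, 0, 0, 0, -0.5, 0, 0, 0, 0, 0, -0.5, 0, 0, 0, 0, 0, -0.6, 0, 0, 0, 0, 0, -0.7, 0, 0, 0, 0, -0.4, -0.7, 0, 0, 0, 0, -0.4, -0.7, 0, 0, 0, 0, -0.4, -0.4, 0, 0, 0, 0, -0.2, 0, 0, 0, 0, 0, 0, 0, 0, 0, 0, 0, 0, 0, 0, 0, 0, 0]
}}

```text
clock: 21.33
position: [0.5123, -0.092, 0.2599]
orientation: [-1.569, -0.386, 0.069]
force: [-0.3, 0.1, -0.3]
width: 0.0364
```

```bash
python3 look.py; python3 - <<'E'
from h import *
for n in("scene","top"):
    s=robot.snapshot(n);W=cloud(s); W0=cloud(np.load(n+'.npy',allow_pickle=True).item())
    m=(W[...,2]>.1)&(W[...,2]<.13)&(np.hypot(W[...,0]-.521,W[...,1]-.418)<.08)
    print('jar',W[m][:,:2].mean(0).round(4),np.median(W[m][:,2]).round(4))
    hsv=cv2.cvtColor(s['image'],cv2.COLOR_RGB2HSV)
    m=(hsv[...,0]>105)&(hsv[...,0]<125)&(hsv[...,1]>120)&(abs(W[...,2]-.2)<.012)&(W[...,0]<.56)&(W[...,1]<.2)
    print('door',cv2.minAreaRect(W[m][:,:2].astype(np.float32)*1000))
    for nm,c,z in(('tin',(.467,-.151),(.045,.075)),('decoy',(.332,-.1),(.04,.09))):
        for w in(W0,W):
            m=(np.hypot(w[...,0]-c[0],w[...,1]-c[1])<.04)&(w[...,2]>z[0])&(w[...,2]<z[1]); print(nm,m.sum(),w[m][:,:2].mean(0).round(3) if m.any() else '')
    cv2.imwrite(f'pics/{n}5.png',cv2.resize(s['image'][:,:,::-1],(700,525)))
E
```

```text
cup [-130.7  -54.5  259.9] q [-0.27  0.09  2.07  0.22  0.63 -0.5 ] w 0.0364 F [-0.3  0.1 -0.3] 21.3333
scene red 49 mean [-18.   0.  81.] min [-35.  -9.  41.] max [-1.  4. 93.]
scene green 13 mean [ -4. -52.  99.] min [ -8. -54.  85.] max [  0. -51. 112.]
scene white 16 mean [ -7.  56. 108.] min [-12.  49.  95.] max [ -1.  61. 114.]
top red 36 mean [-19.   1.  81.] min [-36.  -4.  58.] max [-2.  6. 92.]
top white 11 mean [ -9.  57. 106.] min [-14.  53. 102.] max [ -5.  62. 113.]
jar [0.5218 0.4149] 0.1148
door ((425.42608642578125, 113.95103454589844), (11.411178588867188, 232.6332244873047), 85.34710693359375)
tin 80 [ 0.477 -0.152]
tin 143 [ 0.469 -0.149]
decoy 206 [ 0.333 -0.1  ]
decoy 207 [ 0.332 -0.1  ]
jar [0.5201 0.4154] 0.1125
door ((424.36846923828125, 112.93312072753906), (10.288810729980469, 232.20510864257812), 85.64712524414062)
tin 123 [ 0.467 -0.15 ]
tin 0 
decoy 154 [ 0.33  -0.101]
decoy 67 [ 0.321 -0.102]
```

View pics/scene5.png

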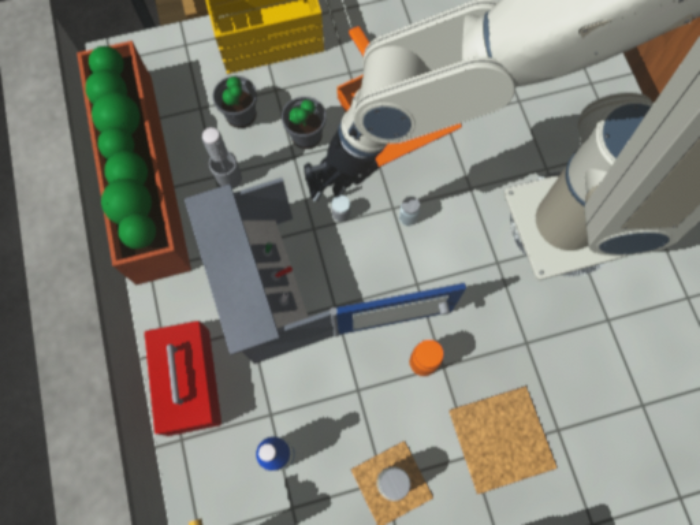

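The red bat is down (285,271), and green (268,250) and white (283,298) are up. The door is open, the jar is on the mat (395,482), the pots, dustpan, brush, bottle and tin look undisturbed, and the tool is free in the air.

```bash
python3 -c "
from h import *
print(robot.hand_in()); print(robot.sense()['clock'])"
```

```text
the job is handed in; nothing more can be done
None
the job is handed in; nothing more can be done
```

The job is done and handed in at about 21.5 s of the 64 s allowed; the hand-in gives no verdict.

- **Jar:** I set it down upright on the 120 mm mat, not the larger 168 mm one. It measures (0.521, 0.415) against a mat centre of (0.521, 0.418), with its lid about 114 mm up.
- **Door:** I pushed it open from its inner face. It now stands at about 98°, somewhat past a right angle, and I left it there.
- **Switches:** I flipped red down first and confirmed it in the images, then flipped green up. The last check showed red down and green and white up. Only the scene camera confirmed green, because the arm hid it from the top view.
- **Other things on the ledge:** The tin and the small grey decoy jar measure within a few millimetres of where they stood. The arm partly or wholly hid the tin in some views, so that is one clear view each time. I checked the pots, dustpan, brush and bottle only by eye, and the arm partly covers the dustpan in the last picture.
- **Change of plan:** A 40° lean brought a wrist joint close to its limit, so I leaned the tool at 22° and straddled each bat with the jaws part open.

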